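Centre an upturned bowl on a banding wheel

TASK

The upturned fired-clay bowl stands off-centre on the head of the banding wheel: push it across the head with your fingertips, gently, until it sits in the middle of the turned rings to within 5 mm, so that it runs true for banding. Only slide it, never grip, lift or tip it, leave the other pots, the jar and the brush on the board alone, and finish clear of everything with the wheel and bowl at rest.

Things in the scene. Friction and masses are not known exactly. Their poses are not given: they have to be found in the camera images.
- bowl: Terracotta bowl, loose, mouth down on the wheel head, too wide to grip. Round: radius 70 mm and upright from 2 to 16 mm above the head, then curving in (67 at 28, 60 at 40, 48 at 49 mm height) to a flat foot 88 mm across; 57 mm tall. Origin: centre of its underside, z up. Starts 28 to 52 mm off the head's centre in any direction. About 0.4 kg; 2 to 6 N slides it.
- wheel_centre (a point): Centre of the top face of the banding wheel's head: the mark for the bowl's middle, 87 mm above the table. The head is a flat aluminium disc 260 mm across, 12 mm thick, on a dark foot 176 mm across, fixed to the board. Thin dark rings (flat, to the eye only) at radii 20, 40, 60, 80, 100, 120 mm: round a centred bowl the 80 mm ring shows with an even 10 mm gap.
- head (a joint): Angle of the wheel head about its upright axis (rad, counter-clockwise from above positive). It turns endlessly either way, with a light bearing drag (0.03 N m) and no spring; it may turn during the work but must stand still at the end.
- mug: Bystander: terracotta mug, 80 mm across, 88 mm tall, handle to its +y, loose on the board. Origin: centre of its underside.
- jar: Bystander: closed round jar, white, 60 mm across, 85 mm tall, loose on the board. Origin: centre of its underside.
- cup: Bystander: small terracotta cup standing mouth down, 82 mm across, 50 mm tall, loose on the board. Origin: centre of its underside.
- brush: Bystander: round banding brush, 200 mm long, 14 mm thick, lying on the board along its own x, bristles to +x. Origin: under its middle.
- board: Plywood work board, 440 (x) by 700 (y) by 15 mm, fixed to the table, under the wheel and the bystanders. Origin: centre of its underside, on the table. The wheel stands at its middle; the bystanders stand at least 190 mm from the wheel's axis, to its left and right.
Things that resemble listed ones, but are neither listed nor needed, are in the scene too. Leave any green or turquoise look-alike of the bowl alone.

How it is judged:
By the outcome, as a careful person would: the job done as asked, in the order asked, and still so for the second after the job is handed in, with the robot touching nothing.
It also fails if it takes over 40 s, if anything falls off the work surface, if the arm or the gripper's body presses on something with over 40 N, if the wrist force passes 120 N, or if a joint passes its speed limit or range.

ROBOT

A 7-joint arm with a two-finger parallel gripper is mounted at the origin on the work surface. World frame = base frame: x ahead of the robot, y to its left, z up, the work surface at z = 0. Lengths are in m, angles in rad, forces in N, time in s.
With the tool pointing down it reaches from about 0.425 to 0.95 m from the base axis. Payload 4.7 kg.
Tool frame: the origin (TCP) lies at the centre of the arm's flange, where the gripper is bolted on; the fingertips stand 182 mm ahead of it and the grasp point (between the pads) lies 164 mm ahead of it; z points along the fingers, y is the line along which they close (so a half turn about z gives the same grasp; the last joint's range is limited). The gripper opens to 87 mm and grips with 3 to 60 N. Pads are 19 mm wide; open, the fingers measure 117 mm over their backs; the gripper's body (75 mm by 190 mm) begins 51 mm behind the grasp point.
Start: joints at [1.223, 0.469, -0.049, 1.532, 0.024, 1.141, -0.082], TCP at [0.212, -0.641, 0.405] pointing down, gripper open.
Joint ranges: [-2.59, 2.59], [-0.33, 1.99], [-1.39, 1.29], [0.1, 2.45], [-1.04, 4.18], [0.21, 1.99], [-2.66, 2.66]. Speed limits (rad/s): [2.57, 2.57, 3.14, 3.14, 3.14, 3.14, 3.14].

INTERFACE

Orientations are given as a unit quaternion [x, y, z, w].
In Python, from plant import observe, viewer, order, nets gives the robot as it stands.
- The arm moves only by the tool play_rows, never from a script. Its argument "rows" is a list of rows, each a list of 3 entries, a list of its own where there are three numbers: the turn, a rotation vector about the tool's x, y, z in degrees, then the shift along the tool's x, y, z in mm, then the gripper command: -1 is shut, 1 is fully open, values between are in proportion. In form: [[[rx, ry, rz], [tx, ty, tz], fingers], ...]. A call has 1 to 20 rows; each row shifts and turns the commanded pose from where the row before left it, along the tool's axes as they then stand; what a row does not reach is not made up. A row lasts 1/10 s, in which the tool goes at most 50 mm and 8.59 degrees, less where a joint would pass 70% of its speed; a pose out of reach is approached as far as the arm can. A call with a gripper value outside its range is refused whole. The fingers move at their own pace and stop on an object; "grip_force" is the grip in N (left out, the last holds). Time passes only in rows, so rows that do not move let the fingers close. It gives the time, the measured TCP pose, the force, the opening and the grip force at its end, in the units of the state.
- observe(): the state, without advancing time (a new reading comes with each control period).
- viewer.snapshot(name): name is "scene" or "top" or "wrist"; returns (picture, depth): 480x640x3 uint8, red, green, blue; 480x640 float32, m along the optical axis (not along the pixel's ray), 0 where there is no reading.
- viewer.camera_info(name): a dict with "camera_matrix" (3x3 intrinsics, pixels), "view" (4x4, takes a point from world to camera coordinates); the wrist camera has in their place "tool_from_camera" (4x4, takes a point from camera to tool coordinates, whose origin is the TCP and whose axes are the flange's). Camera axes: x right, y down, z forward; pixel columns grow to the right and rows downward; lengths in m; the calibration is good to about 2 mm. The wrist camera is an equidistant fisheye: a pixel r from the principal point sees the ray r / f radians off the axis. A picture is of the moment at which its call begins: read the wrist's pose just before it. camera_info takes no time and is no camera call.
- order.sign_off(): hands the job in; it is judged then, once.
Trained networks look in the newest picture that a camera, given by its name, has taken for a name from the list of things; names that differ only in an ending like _2 or _b are one class to them, and where a whole thing is asked for, a point or a joint stands for the part that bears it (a point fixed in the world has none). Each returns a list of dicts, best first, with "score" (0 to 1); they miss things now and then, are a little off and sometimes report something else, mostly with a low value. They report only what shows in the picture. A call takes as long as a camera call. They do not tell look-alikes from the thing itself.
- nets.spot_in(camera, thing): "box" ([left, top, width, height] in pixels, round what is visible of it).
- nets.masks_of(camera, thing): "region" (480x640 bool, what is visible of it) and "box" ([left, top, width, height] in pixels, round what is visible of it).
- nets.tip_of(camera, thing): "position" ([column, row] in pixels: a listed point, or the origin of a listed thing).
The state is a dict: "time_s": time; "joints": joint angles; "dq": joint speeds; "joint_efforts": joint torques, N m; "eef_pos": TCP position; "eef_rot": TCP orientation; "contact_force": force on the tool from outside, world axes, zero at the start; "torque": the same for the moment, N m; "finger_gap": finger opening in m; "gripper_force": force on a finger pad.
Only numpy, scipy, OpenCV 4.12 (cv2) and the standard library are available. Lean on these libraries where they do the work, as an engineer would, in place of code of your own. Each camera call takes 0.05 s, during which the arm holds its last target. There are 200 camera calls.

## Working session

There is one attempt and no reset: what is moved stays moved. The work goes in short steps, Python scripts to look and compute and a tool call to move; the robot and the scene stay as the last step left them, time stands still between calls to the robot, and variables do not carry over. Pictures are saved under pics/ and viewed, at most 10 in all, crops included, and the job is handed in when it is done.

Besides the shell and the picture viewer there is one more tool, called after "Request:" as name(argument=value, ...), one argument or row to a line, values as JSON. play_rows: Moves the arm, as the interface text tells. Its arguments: {"type":"object","properties":{"rows":{"type":"array"},"grip_force":{"type":"number"}},"required":["rows"]}

```bash
mkdir -p pics; cat > h.py <<'E'
import numpy as np, cv2
from plant import observe, viewer, order, nets
def snap(n,f=None):
    p,d=viewer.snapshot(n)
    if f: cv2.imwrite('pics/'+f,p[:,:,::-1])
    return p,d
def world(n,px,d=None,z=None):
    c=viewer.camera_info(n);K=np.array(c['camera_matrix']);V=np.linalg.inv(np.array(c['view']))
    px=np.atleast_2d(px).astype(float)
    r=np.c_[(px[:,0]-K[0,2])/K[0,0],(px[:,1]-K[1,2])/K[1,1],np.ones(len(px))]
    o=V[:3,3];rw=r@V[:3,:3].T
    s=np.asarray(d) if d is not None else (z-o[2])/rw[:,2]
    return o+rw*np.reshape(s,(-1,1))
E
python3 - <<'E'
from h import *
s=observe();print({k:np.round(v,3) for k,v in s.items()})
for n in('top','scene'):
    p,d=snap(n,n+'0.png')
    for t in('bowl','wheel_centre','head','mug','jar','cup','brush'):
        print(n,t,[(np.round(r['score'],2),r['box']) for r in nets.spot_in(n,t)][:3])
    print([ (r['score'],r['position']) for r in nets.tip_of(n,'wheel_centre')])
    c=viewer.camera_info(n);print(np.round(np.linalg.inv(c['view']),3),c['camera_matrix'])
E
```

```text
{'time_s': np.float64(0.0), 'joints': array([ 1.223,  0.469, -0.049,  1.534,  0.024,  1.141, -0.082]), 'dq': array([-0.   , -0.001,  0.001,  0.   ,  0.   ,  0.   , -0.   ]), 'joint_efforts': array([-1.0000e-03, -5.0798e+01, -8.1000e-02, -2.3615e+01, -6.1000e-02,
        3.8000e-02,  0.0000e+00]), 'eef_pos': array([ 0.212, -0.641,  0.404]), 'eef_rot': array([ 0.987,  0.159, -0.   , -0.001]), 'contact_force': array([ 0.017, -1.316, -0.191]), 'torque': array([-0.013,  0.012, -0.061]), 'gripper_force': np.float64(0.0), 'finger_gap': np.float64(0.087)}
top bowl [(np.float64(0.93), [418.6, 325.6, 64.3, 63.4]), (np.float64(0.84), [138.5, 241.4, 64.5, 61.9]), (np.float64(0.63), [142.5, 151.3, 63.3, 60.1])]
top wheel_centre [(np.float64(0.59), [317.6, 143.3, 125.3, 120.2])]
top head [(np.float64(0.71), [318.0, 142.1, 122.5, 119.6]), (np.float64(0.7), [319.8, 141.8, 122.9, 120.6])]
top mug [(np.float64(0.89), [227.4, 152.8, 52.5, 43.6])]
top jar [(np.float64(0.82), [471.0, 124.3, 36.7, 37.1])]
top cup [(np.float64(0.75), [242.1, 233.3, 36.3, 39.1]), (np.float64(0.65), [316.2, 140.9, 127.9, 122
[... 490 characters left out ...]
7.9]), (np.float64(0.7), [369.5, 356.1, 76.0, 75.0])]
scene wheel_centre [(np.float64(0.75), [197.6, 161.6, 124.8, 110.0])]
scene head [(np.float64(0.55), [194.9, 166.8, 126.8, 101.9])]
scene mug [(np.float64(0.86), [307.5, 284.7, 44.9, 64.7])]
scene jar [(np.float64(0.96), [112.3, 172.9, 37.0, 48.4])]
scene cup [(np.float64(0.76), [366.7, 254.8, 35.6, 35.6])]
scene brush [(np.float64(0.52), [182.2, 131.6, 48.8, 47.9])]
[(0.96, [259.5, 208.9])]
[[-0.685  0.606 -0.405  0.987]
 [ 0.729  0.558 -0.397  0.524]
 [-0.014 -0.567 -0.824  1.072]
 [ 0.     0.     0.     1.   ]] [[599.46736812   0.         330.45214103]
 [  0.         599.46736812 234.85874639]
 [  0.           0.           1.        ]]
```

View pics/top0.png

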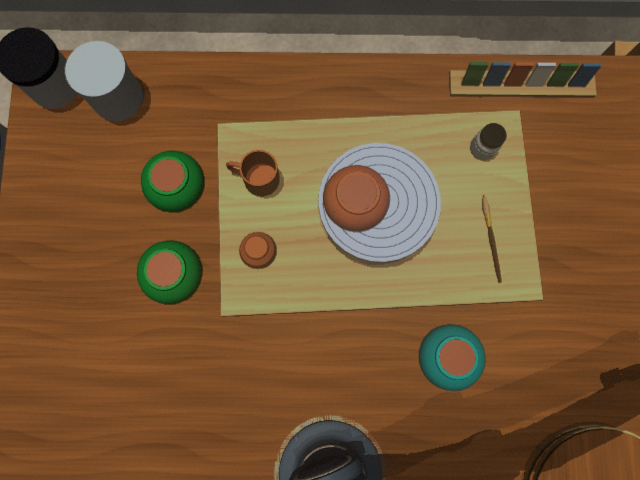

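View pics/scene0.png

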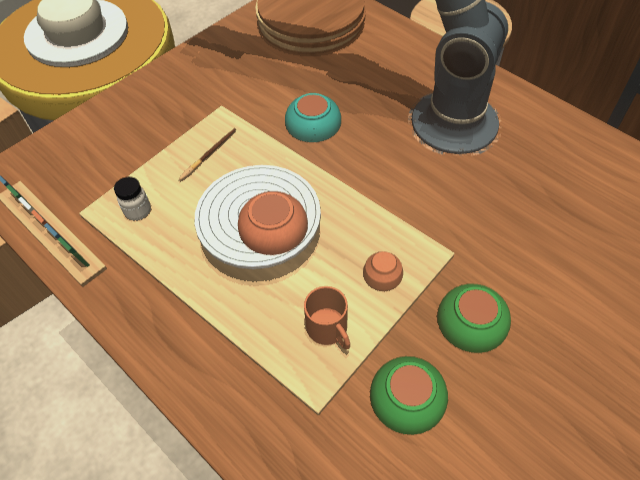

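The bowl on the wheel, terracotta at top (357,197), is the target. The green ones at (173,180) and (168,271) and the turquoise one at (452,357) are look-alikes standing on the table. I'll measure and confirm with a crop.

```bash
cat >> h.py <<'E'
from scipy.optimize import least_squares
def circ(P,r=None):
    f=(lambda q:np.hypot(P[:,0]-q[0],P[:,1]-q[1])-(q[2] if r is None else r))
    q0=[*P.mean(0)[:2]]+([.1] if r is None else [])
    return least_squares(f,q0,loss='soft_l1',f_scale=.002).x
def measure(n):
    p,d=snap(n)
    v,u=np.mgrid[0:480,0:640];W=world(n,np.c_[u.ravel(),v.ravel()],d.ravel()).reshape(480,640,3)
    out={}
    for t in('bowl','wheel_centre'):
        for k,r in enumerate(nets.masks_of(n,t)[:5]):
            m=r['region']&(d>0);z=W[m][:,2]
            out[(t,k)]=(r,m); print(n,t,k,round(r['score'],2),r['box'],'z pct',np.round(np.percentile(z,[5,50,95]),3),'med',np.round(np.median(W[m],0),3))
    return p,d,W,out
E
python3 - <<'E'
from h import *
for n in('top','scene'):
    p,d,W,o=measure(n)
    z=W[...,2]; near=np.hypot(W[...,0]-.48,W[...,1]+.06)<.3
    # head rim: convex hull of points at head height near
    m=(abs(z-.087)<.006)&near&(d>0)
    m=cv2.morphologyEx(m.astype(np.uint8),cv2.MORPH_OPEN,np.ones((3,3)))
    k,l,s,c=cv2.connectedComponentsWithStats(m); i=1+np.argmax(s[1:,4]);m=l==i
    P=world(n,cv2.convexHull(np.argwhere(m)[:,::-1].astype(np.int32))[:,0],z=.087)
    h=circ(P);print(n,'head',np.round(h,4),'z',np.median(z[m]))
    f=(abs(z-.144)<.006)&(np.hypot(W[...,0]-h[0],W[...,1]-h[1])<.1)&(d>0)
    P=world(n,cv2.convexHull(np.argwhere(f)[:,::-1].astype(np.int32))[:,0],z=.144)
    b=circ(P);print(n,'foot',np.round(b,4),f.sum(),np.median(z[f]), 'off mm',np.round(1e3*(b-h)[:2],1))
    t=nets.tip_of(n,'wheel_centre');print('tip',world(n,t[0]['position'],z=.087).round(4))
    t=nets.tip_of(n,'bowl');print('tipb',[(r['score'],world(n,r['position'],z=.087).round(4)) for r in t])
    if n=='top':
        cv2.imwrite('pics/crop.png',cv2.resize(p[120:290,220:520],None,fx=2.6,fy=2.6,interpolation=cv2.INTER_CUBIC)[:,:,::-1])
    for t in('mug','jar','cup'):
        for r in nets.tip_of(n,t)[:2]: print(t,r['score'],world(n,r['position'],z=.015).round(3))
E
```

```text
top bowl 0 0.71 [140.9, 148.9, 63.7, 61.5] z pct [0.018 0.049 0.061] med [0.613 0.346 0.049]
top bowl 1 0.64 [135.8, 241.4, 67.9, 61.5] z pct [0.023 0.049 0.061] med [0.412 0.341 0.049]
top bowl 2 0.63 [325.3, 163.2, 66.9, 68.4] z pct [0.107 0.136 0.148] med [ 0.554 -0.049  0.136]
top bowl 3 0.55 [418.0, 321.9, 63.4, 68.9] z pct [0.025 0.05  0.061] med [ 0.239 -0.251  0.05 ]
top wheel_centre 0 0.98 [315.5, 142.4, 126.9, 121.3] z pct [0.084 0.088 0.092] med [ 0.547 -0.133  0.088]
top head [ 0.5611 -0.1017  0.1294] z 0.0881190540525858
top foot [ 0.5613 -0.0513  0.0491] 1603 0.14478616928387966 off mm [ 0.2 50.4]
tip [[ 0.5653 -0.0949  0.087 ]]
tipb [(0.77, array([[ 0.2413, -0.2394,  0.087 ]])), (0.75, array([[ 0.5637, -0.052 ,  0.087 ]])), (0.74, array([[0.5975, 0.3377, 0.087 ]])), (0.63, array([[0.4124, 0.33  , 0.087 ]]))]
mug 0.63 [[0.626 0.149 0.015]]
jar 0.9 [[ 0.709 -0.355  0.015]]
jar 0.23 [[ 0.58  -0.107  0.015]]
cup 0.84 [[0.468 0.154 0.015]]
scene bowl 0 0.82 [287.0, 91.2, 58.2, 49.2] z pct [0.008 0.044 0.06 ] med [ 0.26  -0.237  0.044]
scene bowl 1 0.82 [371.4, 356.2, 77.0, 
[... 292 characters left out ...]
7.2, 105.9] z pct [0.083 0.087 0.091] med [ 0.584 -0.126  0.087]
scene wheel_centre 1 0.18 [193.9, 165.7, 129.1, 100.3] z pct [0.084 0.087 0.091] med [ 0.583 -0.126  0.087]
scene head [ 0.5631 -0.0989  0.1302] z 0.08752899539752423
scene foot [ 0.5679 -0.0459  0.0484] 1427 0.1442275581337551 off mm [ 4.8 52.9]
tip [[ 0.5569 -0.1025  0.087 ]]
tipb [(0.91, array([[0.4569, 0.3633, 0.087 ]])), (0.91, array([[0.647 , 0.3673, 0.087 ]])), (0.72, array([[ 0.2899, -0.1901,  0.087 ]])), (0.68, array([[ 0.5653, -0.0476,  0.087 ]])), (0.16, array([[ 0.5552, -0.1029,  0.087 ]]))]
mug 0.75 [[0.621 0.157 0.015]]
jar 0.74 [[ 0.717 -0.341  0.015]]
cup 0.92 [[0.469 0.166 0.015]]
cup 0.44 [[0.626 0.155 0.015]]
```

View pics/crop.png

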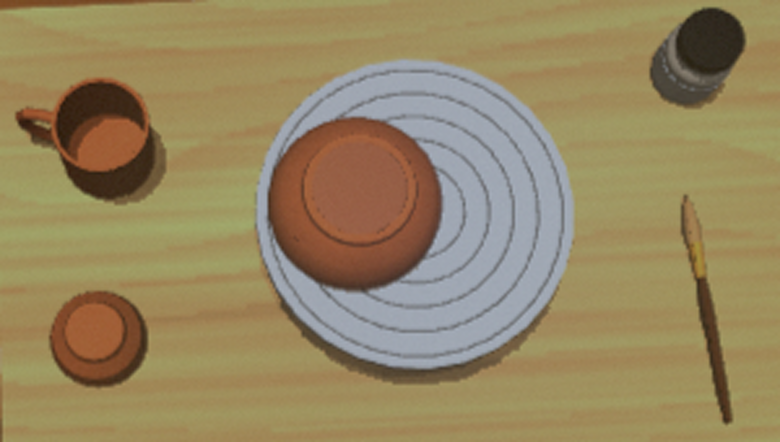

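The crop confirms it: the terracotta bowl is on the wheel head, about 50 mm off towards +y (left in the picture). I'll turn the hand so both open fingers cradle the bowl from the +y side, then push along -y.

Request:
play_rows(
  rows=[
    [[0,0,-8],[0,0,0],1],
    [[0,0,-8],[0,0,0],1],
    [[0,0,-8],[0,0,0],1],
    [[0,0,-8],[0,0,0],1],
    [[0,0,-8],[0,0,0],1],
    [[0,0,-8],[0,0,0],1],
    [[0,0,-8],[0,0,0],1],
    [[0,0,-8],[0,0,0],1],
    [[0,0,-7.7],[0,0,0],1],
    [[0,0,0],[30,38,0],1],
    [[0,0,0],[30,38,0],1],
    [[0,0,0],[30,38,0],1],
    [[0,0,0],[30,38,0],1],
    [[0,0,0],[30,38,0],1],
    [[0,0,0],[30,38,0],1],
  ],
)

```text
time_s: 3.2
eef_pos: [0.4409, -0.4598, 0.405]
eef_rot: [0.707, 0.707, -0.0, 0.0]
contact_force: [0.4, 0.4, -0.4]
finger_gap: 0.0871
gripper_force: 0.0
```

```bash
cat >> h.py <<'E'
prof=np.array([[0,.070],[.016,.070],[.028,.067],[.040,.060],[.049,.048]])
def fitbowl(n,c0):
    p,d=snap(n);v,u=np.mgrid[0:480,0:640];W=world(n,np.c_[u.ravel(),v.ravel()],d.ravel())
    hz=W[:,2]-.0875; rr=np.hypot(W[:,0]-c0[0],W[:,1]-c0[1])
    m=(d.ravel()>0)&(hz>.008)&(hz<.048)&(rr<.085)
    P=W[m];R=np.interp(P[:,2]-.0875,prof[:,0],prof[:,1])
    q=least_squares(lambda q:np.hypot(P[:,0]-q[0],P[:,1]-q[1])-R,c0,loss='soft_l1',f_scale=.002).x
    f=(d.ravel()>0)&(hz>.0545)&(hz<.062)&(rr<.085)
    print(n,'bowl',q.round(4),m.sum(),'foot centroid',W[f].mean(0).round(4));return q,p,d,W.reshape(480,640,3)
def fithead(n,p,d,W,h0):
    # dark rings: refine centre by radial darkness of known radii at z=.087
    g=cv2.cvtColor(p,cv2.COLOR_RGB2GRAY).astype(np.float32);g=g-cv2.GaussianBlur(g,(0,0),3)
    c=viewer.camera_info(n);K=np.array(c['camera_matrix']);V=np.array(c['view'])
    a=np.linspace(0,2*np.pi,240,endpoint=False)
    def cost(h):
        s=[]
        for r in(.02,.04,.06,.08,.1,.12):
            X=np.c_[h[0]+r*np.cos(a),h[1]+r*np.sin(a),np.full(240,.087),np.ones(240)]@V.T
            U=(X[:,:3]/X[:,2:3])@K.T
            zz=cv2.remap(W[...,2].astype(np.float32),U[:,0].astype(np.float32),U[:,1].astype(np.float32),0)[:,0]
            vv=cv2.remap(g,U[:,0].astype(np.float32),U[:,1].astype(np.float32),1)[:,0]
            s.append(np.clip(vv[abs(zz-.087)<.006],-12,12))
        return np.concatenate(s).mean()
    G=[(cost((h0[0]+i*.001,h0[1]+j*.001)),h0[0]+i*.001,h0[1]+j*.001) for i in range(-9,10) for j in range(-9,10)]
    b=min(G);print(n,'rings',np.round(b,4));return b[1:]
E
python3 - <<'E'
from h import *
s=observe();print(s['time_s'],s['joints'].round(3),s['eef_pos'].round(4),s['eef_rot'].round(4),s['contact_force'].round(1))
for n in('top','scene'):
    q,p,d,W=fitbowl(n,(.564,-.05));h=fithead(n,p,d,W,(.562,-.1));print((q-h)*1e3)
E
```

```text
3.2 [ 1.025  0.437 -0.394  1.613  0.181  1.128  0.585] [ 0.4409 -0.4598  0.405 ] [ 7.074e-01  7.068e-01 -1.000e-04  3.000e-04] [ 0.4  0.4 -0.4]
top bowl [ 0.5644 -0.0522] 1638 foot centroid [ 0.5634 -0.0522  0.1454]
top rings [-11.26    0.562  -0.102]
[ 2.40824106 49.80681382]
scene bowl [ 0.5641 -0.0514] 1825 foot centroid [ 0.5662 -0.0489  0.1449]
scene rings [-10.3444   0.562   -0.101 ]
[ 2.11272939 49.5839098 ]
```

Request:
play_rows(
  rows=[
    [[0,0,0],[45,20,0],1],
    [[0,0,0],[45,20,0],1],
    [[0,0,0],[45,20,0],1],
    [[0,0,0],[45,20,0],1],
    [[0,0,0],[45,20,0],1],
    [[0,0,0],[45,23,0],1],
    [[0,0,0],[45,0,0],1],
    [[0,0,0],[45,0,0],1],
    [[0,0,0],[45,0,0],1],
    [[0,0,0],[45,0,0],1],
    [[0,0,0],[47,0,0],1],
    [[0,0,0],[0,0,0],1],
    [[0,0,0],[0,0,0],1],
  ],
)

```text
time_s: 4.6
eef_pos: [0.5626, 0.0365, 0.405]
eef_rot: [0.706, 0.708, 0.0, 0.0]
contact_force: [0.7, -0.5, 0.2]
finger_gap: 0.0874
gripper_force: 0.0
```

Request:
play_rows(
  rows=[
    [[0,0,0],[0,0,30],1],
    [[0,0,0],[0,0,30],1],
    [[0,0,0],[0,0,25],1],
    [[0,0,0],[0,0,15],1],
    [[0,0,0],[0,0,10],1],
    [[0,0,0],[0,0,8],1],
    [[0,0,0],[0,0,5],1],
    [[0,0,0],[0,0,4],1],
    [[0,0,0],[0,0,0],1],
  ],
)

```text
time_s: 5.5
eef_pos: [0.5628, 0.0354, 0.2778]
eef_rot: [0.707, 0.707, 0.0, 0.0]
contact_force: [-0.0, 0.6, 0.0]
finger_gap: 0.087
gripper_force: 0.0
```

```bash
python3 - <<'E'
from h import *
s=observe();print(s['joints'].round(3))
snap('wrist','w1.png');p,_=snap('scene');cv2.imwrite('pics/s1.png',cv2.resize(p[130:330,150:420],None,fx=2.8,fy=2.8)[:,:,::-1])
E
```

```text
[ 0.263  0.489 -0.523  1.9    0.322  0.836 -0.428]
```

View pics/s1.png

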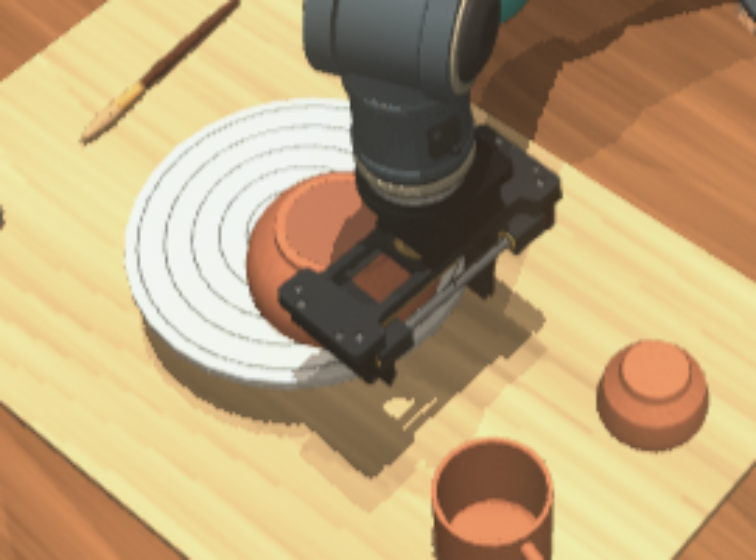

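View pics/w1.png

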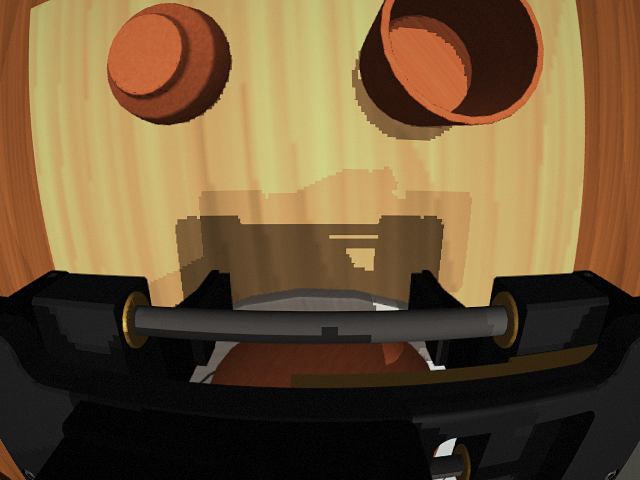

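The fingertips straddle the bowl's +y side without touching it. Now I'll push slowly along tool -x.

Request:
play_rows(
  rows=[
    [[0,0,0],[-4,0,0],1],
    [[0,0,0],[-4,0,0],1],
    [[0,0,0],[-4,0,0],1],
    [[0,0,0],[-3,0,0],1],
    [[0,0,0],[-2,0,0],1],
    [[0,0,0],[-2,0,0],1],
    [[0,0,0],[-2,0,0],1],
    [[0,0,0],[-2,0,0],1],
    [[0,0,0],[-3,0,0],1],
    [[0,0,0],[-3,0,0],1],
    [[0,0,0],[-3,0,0],1],
    [[0,0,0],[-3,0,0],1],
    [[0,0,0],[-3,0,0],1],
    [[0,0,0],[-3,0,0],1],
    [[0,0,0],[-3,0,0],1],
    [[0,0,0],[-3,0,0],1],
    [[0,0,0],[-3,0,0],1],
    [[0,0,0],[-2,0,0],1],
    [[0,0,0],[-1,0,0],1],
    [[0,0,0],[0,0,0],1],
  ],
)

```text
time_s: 7.6
eef_pos: [0.5627, -0.018, 0.2777]
eef_rot: [0.707, 0.707, -0.0, 0.0]
contact_force: [-0.7, 2.0, 1.0]
finger_gap: 0.087
gripper_force: 1.1
```

```bash
cat > m.py <<'E'
from h import *
s=observe();e=s['eef_pos'];print(e.round(4))
# visible bowl rim wall at low height only (fingers excluded by colour: terracotta)
for n in('top','scene'):
    p,d=snap(n);v,u=np.mgrid[0:480,0:640];W=world(n,np.c_[u.ravel(),v.ravel()],d.ravel())
    hsv=cv2.cvtColor(p,cv2.COLOR_RGB2HSV).reshape(-1,3);col=((hsv[:,0]<14)|(hsv[:,0]>172))&(hsv[:,1]>90)
    hz=W[:,2]-.0875;c=np.array([.562,e[1]-.064]);rr=np.hypot(*(W[:,:2]-c).T)
    m=(d.ravel()>0)&col&(hz>.008)&(hz<.048)&(rr<.085);P=W[m];R=np.interp(P[:,2]-.0875,prof[:,0],prof[:,1])
    q=least_squares(lambda q:np.hypot(P[:,0]-q[0],P[:,1]-q[1])-R,c,loss='soft_l1',f_scale=.002).x
    print(n,'bowl',q.round(4),m.sum(),'off from (.562,-.1015) mm',((q-[.562,-.1015])*1e3).round(1),'rms',(np.hypot(*(P[:,:2]-q).T)-R).std().round(4))
E
python3 m.py
```

```text
[ 0.5627 -0.018   0.2777]
top bowl [ 0.562  -0.0843] 26 off from (.562,-.1015) mm [ 0.  17.2] rms 0.0014
scene bowl [ 0.5615 -0.0821] 529 off from (.562,-.1015) mm [-0.5 19.4] rms 0.0019
```

Request:
play_rows(
  rows=[
    [[0,0,0],[-2,0,0],1],
    [[0,0,0],[-2,0,0],1],
    [[0,0,0],[-3,0,0],1],
    [[0,0,0],[-3,0,0],1],
    [[0,0,0],[-3,0,0],1],
    [[0,0,0],[-2,0,0],1],
    [[0,0,0],[-2,0,0],1],
    [[0,0,0],[-1,0,0],1],
    [[0,0,0],[0,0,0],1],
    [[0,0,0],[0,0,0],1],
  ],
)

```text
time_s: 8.7
eef_pos: [0.5627, -0.0359, 0.2778]
eef_rot: [0.707, 0.707, -0.0, 0.0]
contact_force: [0.0, 2.3, -0.4]
finger_gap: 0.0871
gripper_force: 1.0
```

```bash
python3 m.py
```

```text
[ 0.5627 -0.0359  0.2778]
top bowl [ 0.5618 -0.1006] 29 off from (.562,-.1015) mm [-0.2  0.9] rms 0.0019
scene bowl [ 0.5613 -0.1   ] 531 off from (.562,-.1015) mm [-0.7  1.5] rms 0.0018
```

Request:
play_rows(
  rows=[
    [[0,0,0],[-1,0,0],1],
    [[0,0,0],[0,0,0],1],
    [[0,0,0],[0,0,0],1],
    [[0,0,0],[3,0,0],1],
    [[0,0,0],[7,0,0],1],
    [[0,0,0],[15,0,0],1],
    [[0,0,0],[20,0,0],1],
    [[0,0,0],[15,0,0],1],
    [[0,0,0],[10,0,0],1],
    [[0,0,0],[0,0,-10],1],
    [[0,0,0],[0,0,-30],1],
    [[0,0,0],[0,0,-40],1],
    [[0,0,0],[0,0,-40],1],
    [[0,0,0],[0,0,-40],1],
    [[0,0,0],[40,0,0],1],
    [[0,0,0],[45,0,0],1],
    [[0,0,0],[45,0,0],1],
    [[0,0,0],[45,0,0],1],
    [[0,0,0],[40,0,0],1],
    [[0,0,0],[0,0,0],1],
  ],
)

```text
time_s: 10.8
eef_pos: [0.5609, 0.2542, 0.4388]
eef_rot: [0.704, 0.71, 0.002, -0.002]
contact_force: [-0.4, -0.1, -0.1]
finger_gap: 0.0871
gripper_force: 0.0
```

```bash
python3 - <<'E'
from h import *
for n in('top','scene'):
    q,p,d,W=fitbowl(n,(.562,-.101));h=fithead(n,p,d,W,(.562,-.101));print((q-h)*1e3)
    if n=='top': cv2.imwrite('pics/end.png',cv2.resize(p[100:300,200:530],None,fx=2.4,fy=2.4,interpolation=cv2.INTER_CUBIC)[:,:,::-1])
print(observe()['dq'].round(3))
E
```

```text
top bowl [ 0.5617 -0.1019] 1638 foot centroid [ 0.5609 -0.1016  0.1454]
top rings [-11.2642   0.562   -0.102 ]
[-0.26677016  0.13873298]
scene bowl [ 0.5613 -0.1009] 1782 foot centroid [ 0.5636 -0.0986  0.1448]
scene rings [-10.6423   0.562   -0.101 ]
[-0.71639416  0.10363992]
[ 0.038 -0.006  0.036  0.013  0.005 -0.003 -0.   ]
```

View pics/end.png

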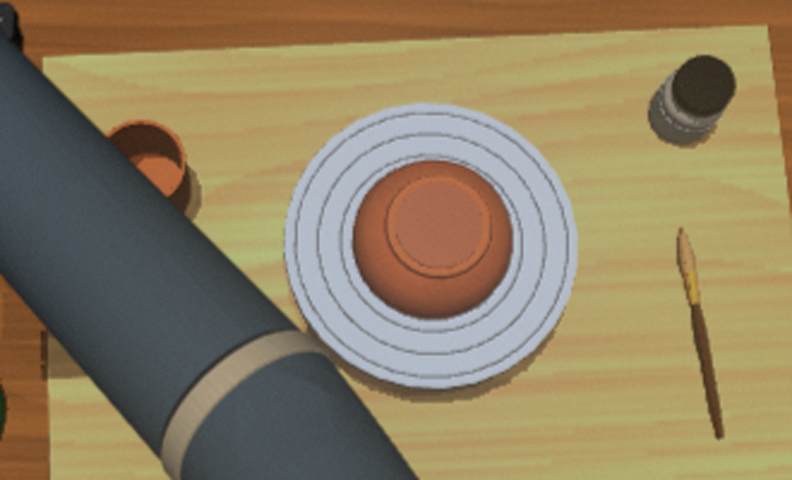

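The bowl sits centred at crop (433,240) with an even gap to the 80 mm ring. Both cameras put it within 1 mm of the centre, and the arm is clear. I'll let everything settle, then hand in.

Request:
play_rows(
  rows=[
    [[0,0,0],[0,0,0],1],
    [[0,0,0],[0,0,0],1],
    [[0,0,0],[0,0,0],1],
    [[0,0,0],[0,0,0],1],
    [[0,0,0],[0,0,0],1],
    [[0,0,0],[0,0,0],1],
  ],
)

```text
time_s: 11.5
eef_pos: [0.5629, 0.2482, 0.4378]
eef_rot: [0.707, 0.707, -0.0, 0.0]
contact_force: [0.2, 0.3, 0.3]
finger_gap: 0.087
gripper_force: 0.0
```

```bash
python3 -c "
from plant import order;print(order.sign_off())"
```

```text
the job is handed in; nothing more can be done
None
```

I slid the bowl to within about 1 mm of the wheel's centre (by both cameras), touched nothing else, left the arm clear, and handed the job in at about 11.5 s.

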